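# Shut a canister with its nested lids, then lift off the outer lid alone

### The job

Pull the drawer of the little wooden chest fully open, take out the two nested lids together by the inner lid's knob, and lower them gently onto the open steel canister so that both are fully seated. Then let go of the knob, take the outer lid by its collar and lift it alone about 10 cm straight up, leaving the inner lid seated in the canister so that I can check its fit; finish still holding the outer lid level there above the canister. Do not move the canister about or disturb the things standing round about.

Things in the scene. Friction and masses are not known exactly. Their poses are not given: they have to be found in the camera images.
- chest: Fixed low chest of light wood with one drawer, 240 (depth, x) x 200 (y) x 120 mm high. Origin: centre of its underside. Its front faces its own -x; the drawer slides out along its own -x, so its yaw gives the pull direction. Drawer floor 22 mm above the worktop, room inside 195 (x) x 158 (y) mm, side walls end 98 mm and the front board 109 mm above the worktop.
- chest_drawer0 (a joint): Drawer travel in m: 0 shut, growing as it comes out, stop at 0.166. It slides with about 1 N of friction plus light damping, and stays where it is left. It starts at or near 0.
- chest_drawer0_handle (a point): Middle of the drawer's steel bar handle: a round level bar 11 mm thick, 100 mm long, parallel to the drawer front, 82 mm above the worktop (38 mm below the chest's top). Its centre stands 35 mm out from the front: 29 mm free behind it. Posts 8 mm thick join it to the front 42 mm either side of the middle.
- canister: Plain round steel canister, open at the top, 100 mm in diameter, 95 mm high, mouth 92 mm wide, wall 4 mm; loose, about 0.8 kg. Origin: centre of its underside, z up. It stands left or right of the chest (a narrower pale plastic cup on the other side). Both lids seated: inner lid's origin 81 mm and outer lid's 87 mm above this origin, on its axis.
- inner_lid: Inner lid, in the drawer under the outer lid, 0.14 kg. Origin: centre of its underside, z up. Steel plug 85 mm wide (foot bevelled to 76), z 0 to 14 mm; flange 98 mm wide, z 14 to 18, that rests on the canister's rim; stem 25 mm thick narrowing to a round wooden knob 20 mm thick, z 43 to 67, which sticks up 24 mm through the outer lid's collar. Lifted by it, it carries the outer lid along.
- outer_lid: Outer lid, 0.16 kg. Origin: centre of the skirt's lower edge, z up. Steel skirt 116 mm wide (110 inside), z 0 to 12 mm; disc z 12 to 15; round wooden collar 48 mm wide, z 15 to 37, with a 28 mm hole through for the inner lid's knob. It lies loose on the inner lid's flange: nested, its origin is 6 mm above the inner lid's.
- white_cup: Bystander: plain pale plastic cup, 75 mm in diameter, 87 mm high, empty and light, on the side of the chest where the canister is not. Origin: centre of its underside.
- spice_jar_4: Bystander: glass spice jar with a grey cap, 44 mm in diameter, 109 mm high. Origin: centre of its underside.
- mill_1: Bystander: turned wooden mill, 58 mm in diameter, 170 mm high. Origin: centre of its underside.
- tin_2: Bystander: food tin, 75 mm in diameter, 110 mm high. Origin: centre of its underside.

How it is judged:
By the outcome, as a careful person would: the job done as asked, in the order asked, and still so for the second after the job is handed in, while the arm keeps its last pose, push and grip.
It also fails if it takes over 61 s, if anything falls off the work surface, if the arm or the gripper's body presses on something with over 40 N, if the wrist force passes 120 N, or if a joint passes its speed limit or range.

### The arm

A 6-joint arm with a two-finger parallel gripper is mounted at the origin on a cart in front of the work surface, level with it; the furniture and walls round the work are solid. World frame = base frame: x ahead of the robot, y to its left, z up, the work surface at z = 0. Lengths are in mm, angles in degrees, forces in N, time in s.
With the tool pointing down it reaches from about 300 to 850 mm from the base axis. Payload 4.2 kg.
Tool frame: the origin (TCP) lies midway between the tips of the shut fingers; the grasp point (between the pads) lies 19 mm behind it (pinch_z is the distance from the TCP to the grasp point, in mm); z points along the fingers, y is the line along which they close (so a half turn about z gives the same grasp; the last joint's range is limited). The gripper opens to 91 mm and grips with 3 to 60 N. Pads are 32 mm wide; open, the fingers measure 118 mm over their backs; the gripper's body (76 mm by 178 mm) begins 60 mm behind the grasp point.
Start: joints at [71.963, 18.312, 89.639, -0, 72.044, -1.146], TCP at [167.068, 550.213, 185.776] pointing down, gripper open.
Joint ranges: [-177.97, 177.97], [-48.28, 115.42], [12.27, 149.76], [-77.06, 257.06], [2.81, 150.46], [-146.56, 146.56]. Speed limits (degrees/s): [147.25, 147.25, 180, 180, 180, 180].

### API

Orientations are given as [roll, pitch, yaw] about the fixed x, y, z axes, in that order (R = Rz(yaw) Ry(pitch) Rx(roll)).
In Python, from workcell import * gives the robot as it stands.
- The arm moves only by the tool step_arm, never from a script. Its argument "steps" is a list of rows, each a list of 7 numbers: the turn, a rotation vector about the tool's x, y, z in degrees, then the shift along the tool's x, y, z in mm, then the opening, from 0 (shut) to 1 (fully open). In form: [[rx, ry, rz, x, y, z, hand], ...]. A call has exactly 8 rows; each row shifts and turns the commanded pose from where the row before left it, along the tool's axes as they then stand; what a row does not reach is not made up. A row lasts 1/8 s, in which the tool goes at most 62.5 mm and 10.7 degrees, less where a joint would pass 70% of its speed; a pose out of reach is approached as far as the arm can. A call is refused whole if a number of a shift passes 62.5 or a number of a turn 10.7, either way. A call with a gripper value outside its range is refused whole. The fingers move at their own pace and stop on an object; "force" is the grip in N (left out, the last holds). Time passes only in rows, so rows that do not move let the fingers close, or fill a call up. It gives the time, the measured TCP pose, the force, the opening and the grip force at its end, in the units of the state.
- state(): the state, without advancing time (a new reading comes with each control period).
- grab_frame(name): name is "side" or "top"; returns a dict with "image" (384x512x3 uint8, blue, green, red), "fovy" (degrees; the focal length in pixels is half the picture's height over the tangent of half this angle, whatever the lens; pixels are square), "cx", "cy" (the principal point, pixels), "origin" and "rotation" of the camera in the world. Camera axes: x right, y down, z forward; pixel columns grow to the right and rows downward; lengths in mm; the calibration is good to about 2 mm. A picture is of the moment at which its call begins. There is no depth.
- job_done(): hands the job in; it is judged then, once.
The state is a dict: "time_s": time; "qpos": joint angles; "qvel": joint speeds; "effort": joint torques, N m; "ee_pos": TCP position; "ee_rot": TCP orientation; "force": force on the tool from outside, world axes, zero at the start; "torque": the same for the moment, N m; "gripper_width": finger opening in mm; "gripper_force": force on a finger pad.
Only numpy, scipy, OpenCV 4.12 (cv2) and the standard library are available. Lean on these libraries where they do the work, as an engineer would, in place of code of your own. Each camera call takes 0.05 s, during which the arm holds its last target. There are 200 camera calls.

## Working session

There is one attempt and no reset: what is moved stays moved. The work goes in short steps, Python scripts to look and compute and a tool call to move; the robot and the scene stay as the last step left them, time stands still between calls to the robot, and variables do not carry over. Pictures are saved under pics/ and viewed, at most 10 in all, crops included, and the job is handed in when it is done.

Besides the shell and the picture viewer there is one more tool, called in YAML: its name, and indented under it one key for each argument. step_arm: Moves the arm, as the interface text tells. Its arguments: {"type":"object","properties":{"steps":{"type":"array","items":{"type":"array","items":{"type":"number"}}},"force":{"type":"number"}},"required":["steps"]}

```bash
mkdir -p pics; ls
python3 - <<'E'
from workcell import *
import cv2
for n in("side","top"):
    f=grab_frame(n); cv2.imwrite(f"pics/{n}0.png",f["image"])
    print(n,f["fovy"],f["cx"],f["cy"],f["origin"],f["rotation"],{k:v for k,v in f.items() if k not in("image","fovy","cx","cy","origin","rotation")})
print(state())
E
```

```text
pics
side 53.278839983629496 257.8799345679158 187.82425905698085 [ 65.05459962 126.52725871 905.79653445] [-146.01297014    0.26477846  -93.75963103] {}
top 48.31573772320696 258.7308975222272 189.27865914334768 [ 431.63496787  109.55243283 1091.2469126 ] [-169.81229357   -0.86777676  -90.82248281] {}
{'time_s': 0.1, 'qpos': array([ 7.19618842e+01,  1.83452109e+01,  8.96977169e+01,  6.68626842e-04,
        7.20448288e+01, -1.14478583e+00]), 'qvel': array([-0.09185955, -0.08254259, -0.12059201,  0.01635832, -0.0197178 ,
       -0.03626064]), 'effort': array([ 3.40864335e-04, -4.13332343e+01, -2.32509935e+01,  7.29813287e-02,
        4.21598239e-02, -7.33121919e-05]), 'ee_pos': array([166.92270706, 549.72656446, 185.04365045]), 'ee_rot': array([-1.79912274e+02, -2.38890496e-03,  1.63106462e+02]), 'force': array([-0.21194663, -0.28711059, -0.04058515]), 'torque': array([-0.03143877, -0.02305941, -0.02187394]), 'gripper_force': 0.0, 'gripper_width': 91.31907748790691}
```

View pics/side0.png

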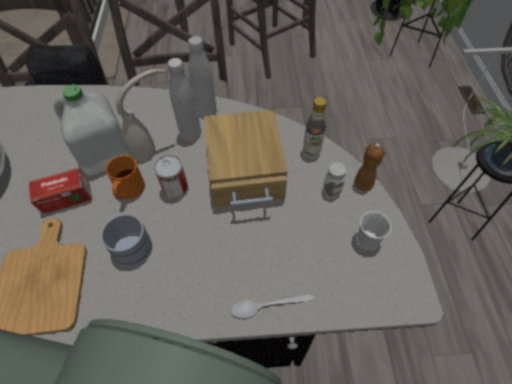

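View pics/top0.png

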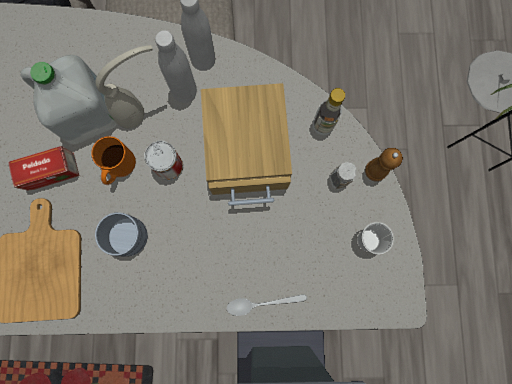

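The top view shows the canister at about (121,235), the handle bar at about (250,201), the chest top's front edge from (207,183) to (290,178), and the cup at (377,238). In the side view the canister is at about (127,240) and the handle at about (252,200). I'll zoom in on both views for exact pixels.

```bash
cat > h.py <<'E'
import numpy as np, cv2
from scipy.spatial.transform import Rotation as Rn
from workcell import *
class Cam:
    def __init__(s,n):
        f=grab_frame(n); s.im=f["image"]; s.f=s.im.shape[0]/2/np.tan(np.radians(f["fovy"]/2))
        s.c=np.array([f["cx"],f["cy"]]); s.o=np.array(f["origin"]); s.R=Rn.from_euler("xyz",f["rotation"],degrees=True).as_matrix()
    def ray(s,p):
        d=s.R@np.r_[(np.array(p,float)-s.c)/s.f,1]; return d/np.linalg.norm(d)
    def onz(s,p,z):
        d=s.ray(p); return s.o+d*(z-s.o[2])/d[2]
    def pix(s,P):
        q=s.R.T@(np.array(P,float)-s.o); return s.c+s.f*q[:2]/q[2]
def tri(a,pa,b,pb):
    da,db=a.ray(pa),b.ray(pb); t=np.linalg.lstsq(np.c_[da,-db],b.o-a.o,rcond=None)[0]
    A,B=a.o+da*t[0],b.o+db*t[1]; return (A+B)/2,np.linalg.norm(A-B)
E
python3 - <<'E'
from h import *
t=Cam("top");s=Cam("side")
np.set_printoptions(precision=1,suppress=True)
print("chest top corners z120",[t.onz(p,120) for p in((202,88),(284,85),(290,178),(207,183))])
print("handle",tri(t,(250.5,201.5),s,(251.5,200)))
print("can rim",tri(t,(121,233),s,(125,236)))
print("cup rim",tri(t,(377,237),s,(375,227)))
def crop(c,x,y,w=66,h=48,k=6): return cv2.resize(c.im[y:y+h,x:x+w],None,fx=k,fy=k,interpolation=cv2.INTER_CUBIC)
o=np.vstack([np.hstack([crop(t,88,207),crop(t,216,172)]),np.hstack([crop(s,94,210),crop(s,216,172)])])
cv2.imwrite("pics/crop.png",o)
E
```

```text
chest top corners z120 [array([854.8, 225.1, 120. ]), array([860.9,  27.7, 120. ]), array([631.7,  19.4, 120. ]), array([622.1, 211.5, 120. ])]
handle (array([583.5, 112.1,  81.8]), np.float64(0.8271129865237116))
can rim (array([514. , 425.5,  59.9]), np.float64(6.090739740224817))
cup rim (array([ 496.7, -191. ,   60.4]), np.float64(1.9577905351564213))
```

View pics/crop.png

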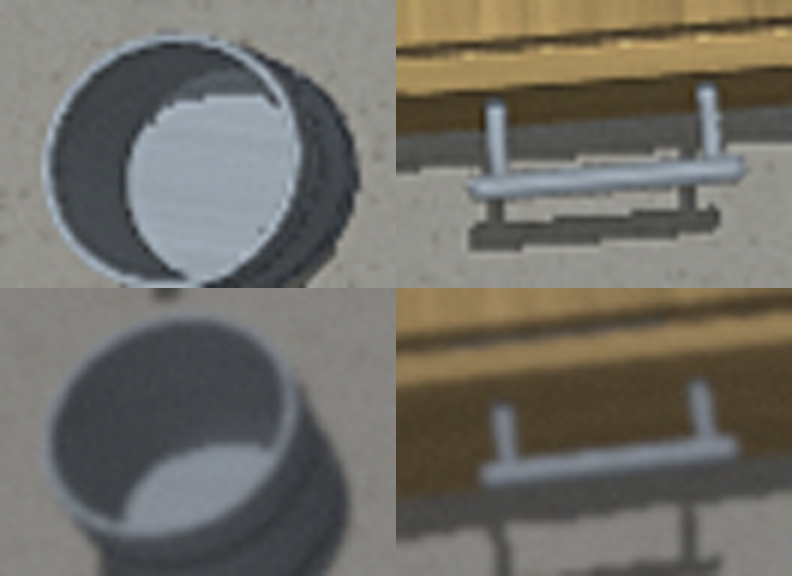

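The crops give the canister rim's bounding centre as top (116.4,233.3) and side (122.6,232.6). The handle ends are top (227.9,202.7) and (273.7,199.9), side (230.1,203.1) and (272.6,197.9).

```bash
cat > /tmp/a.py <<'E'
from h import *
np.set_printoptions(precision=1,suppress=True)
t=Cam("top");s=Cam("side")
print("handle",tri(t,(250.8,201.3),s,(251.3,200.5)))
for c,a,b in((t,(227.9,202.7),(273.7,199.9)),(s,(230.1,203.1),(272.6,197.9))):
    A,B=c.onz(a,82),c.onz(b,82); d=A-B; print(A,B,np.linalg.norm(d),"yaw",np.degrees(np.arctan2(-d[0],d[1])),(A+B)/2)
print("rim",tri(t,(116.4,233.3),s,(122.6,232.6)))
# rim circle by bounds of ellipse: cast sampled bright rim points onto z=95
def cast(c,pts,off):
    P=np.array([c.onz((off[0]+(u+.5)/6-.5,off[1]+(v+.5)/6-.5),95)[:2] for u,v in pts])
    x=np.linalg.lstsq(np.c_[2*P,np.ones(len(P))],(P**2).sum(1),rcond=None)[0]; r=np.sqrt(x[2]+x[0]**2+x[1]**2); print("circ",x[:2],"r",r,np.hypot(*(P-x[:2]).T)-r)
cast(t,[(44,165),(173,34),(302,155),(75,90),(270,75),(75,240),(120,275)],(88,207))
cast(s,[(48,145),(180,28),(300,115),(100,60),(265,55),(70,215),(130,248),(240,225)],(94,210))
print(state()["ee_pos"],state()["time_s"])
E
python3 /tmp/a.py
```

```text
handle (array([584.6, 112. ,  77.7]), np.float64(2.0657453409280135))
[581.2 165.5  82. ] [586.6  56.3  82. ] 109.32756604972158 yaw 2.845761793640225 [583.9 110.9  82. ]
[577.8 167.   82. ] [586.   58.5  82. ] 108.85969647214878 yaw 4.3012935138282895 [581.9 112.8  82. ]
rim (array([511.9, 427. ,  82.1]), np.float64(1.3695502031353834))
circ [511.7 421.8] r 48.2751400147194 [ 1.4  0.   0.7 -0.7 -0.6 -0.7 -0.3]
circ [505.9 423.2] r 49.13866351459942 [ 0.   0.6  0.1  1.2 -2.1 -1.3 -0.5  1.7]
[167.  550.  185.5] 0.3
```

Both views put the handle at about (583,112,80), which matches the stated 82 mm height, with chest yaw about 3°. The canister is at about (509,422). Next I'll turn the tool to yaw 93 so the fingers straddle the bar.

step_arm:
  steps:
    - [0,0,10,0,0,0,0.3]
    - [0,0,10,0,0,0,0.3]
    - [0,0,10,0,0,0,0.3]
    - [0,0,10,0,0,0,0.3]
    - [0,0,10,0,0,0,0.3]
    - [0,0,10,0,0,0,0.3]
    - [0,0,10,0,0,0,0.3]
    - [0,0,0,0,0,0,0.3]
  force: 20

```text
time_s: 1.3
ee_pos: [167.0, 550.2, 185.7]
ee_rot: [-180.0, 0.0, 93.2]
force: [-0.2, 0.4, 0.1]
gripper_width: 27.7
gripper_force: 0.0
```

step_arm:
  steps:
    - [0,0,0,-20,17,0,0.3]
    - [0,0,0,-35,30,0,0.3]
    - [0,0,0,-40,34,0,0.3]
    - [0,0,0,-40,34,0,0.3]
    - [0,0,0,-40,34,0,0.3]
    - [0,0,0,-40,34,0,0.3]
    - [0,0,0,-40,34,0,0.3]
    - [0,0,0,-40,34,0,0.3]

```text
time_s: 2.3
ee_pos: [434.8, 268.0, 185.9]
ee_rot: [180.0, -0.0, 93.3]
force: [-0.2, -0.4, 0.1]
gripper_width: 27.3
gripper_force: 0.0
```

step_arm:
  steps:
    - [0,0,0,-40,34,0,0.3]
    - [0,0,0,-40,34,0,0.3]
    - [0,0,0,-40,34,0,0.3]
    - [0,0,0,-30,26,0,0.3]
    - [0,0,0,-15.7,12,0,0.3]
    - [0,0,0,0,0,15,0.3]
    - [0,0,0,0,0,0,0.3]
    - [0,0,0,0,0,0,0.3]

```text
time_s: 3.3
ee_pos: [581.5, 112.6, 170.6]
ee_rot: [-180.0, -0.0, 93.2]
force: [0.6, -0.3, -0.5]
gripper_width: 27.3
gripper_force: 0.0
```

Run:
```python
from h import *
t=Cam("top");s=Cam("side")
def crop(c,x,y,w=130,h=96,k=3): return cv2.resize(c.im[y:y+h,x:x+w],None,fx=k,fy=k,interpolation=cv2.INTER_CUBIC)
p=state()["ee_pos"];print(p,t.pix([583,112,82]),s.pix([583,112,82]))
cv2.imwrite("pics/b.png",np.hstack([crop(t,190,140),crop(s,190,140)]))
```

```text
[582.11168224 112.36926493 171.1576196 ] [250.37689448 201.67987049] [251.71733544 200.11272375]
```

View pics/b.png

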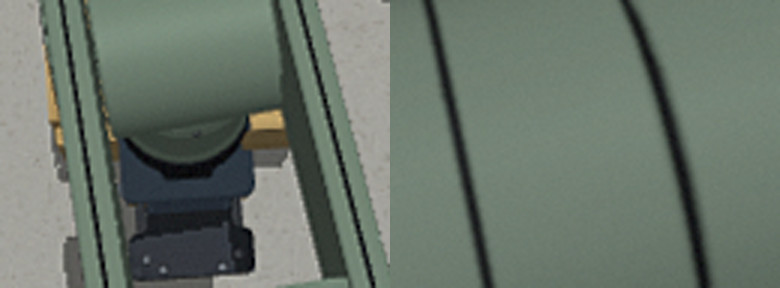

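The arm hides the handle in both views (hand body at about (190,220) in the crop), so I'll descend on the measurement and watch the force.

step_arm:
  steps:
    - [0,0,0,0,1,20,0.3]
    - [0,0,0,0,0,20,0.3]
    - [0,0,0,0,0,20,0.3]
    - [0,0,0,0,0,16,0.3]
    - [0,0,0,0,0,12,0.3]
    - [0,0,0,0,0,10,0.3]
    - [0,0,0,0,0,7,0.3]
    - [0,0,0,0,0,0,0.3]

```text
time_s: 4.4
ee_pos: [583.3, 111.4, 65.4]
ee_rot: [-180.0, -0.0, 93.1]
force: [1.1, -0.1, 0.2]
gripper_width: 27.6
gripper_force: 0.0
```

step_arm:
  steps:
    - [0,0,0,0,0,0,0.0]
    - [0,0,0,0,0,0,0.0]
    - [0,0,0,0,0,0,0.0]
    - [0,0,0,0,0,0,0.0]
    - [0,0,0,0,0,0,0.0]
    - [0,0,0,0,0,0,0.0]
    - [0,0,0,0,-5,0,0.0]
    - [0,0,0,0,-5,0,0.0]

```text
time_s: 5.4
ee_pos: [573.0, 110.9, 65.7]
ee_rot: [-180.0, -0.0, 93.1]
force: [-0.9, -0.2, 0.1]
gripper_width: 0.5
gripper_force: 0.0
```

The fingers closed on nothing. I'll take pictures to see why.

Run:
```python
from h import *
t=Cam("top");s=Cam("side")
def crop(c,x,y,w=130,h=96,k=3): return cv2.resize(c.im[y:y+h,x:x+w],None,fx=k,fy=k,interpolation=cv2.INTER_CUBIC)
print(state()["ee_pos"],t.pix([573,111,66]),t.pix([573,111,145]))
cv2.imwrite("pics/c.png",cv2.resize(t.im[100:290,150:400],None,fx=3,fy=3,interpolation=cv2.INTER_CUBIC))
```

```text
[572.62796261 110.86902496  65.72708307] [250.86301878 206.75344678] [250.75891835 201.91953328]
```

View pics/c.png

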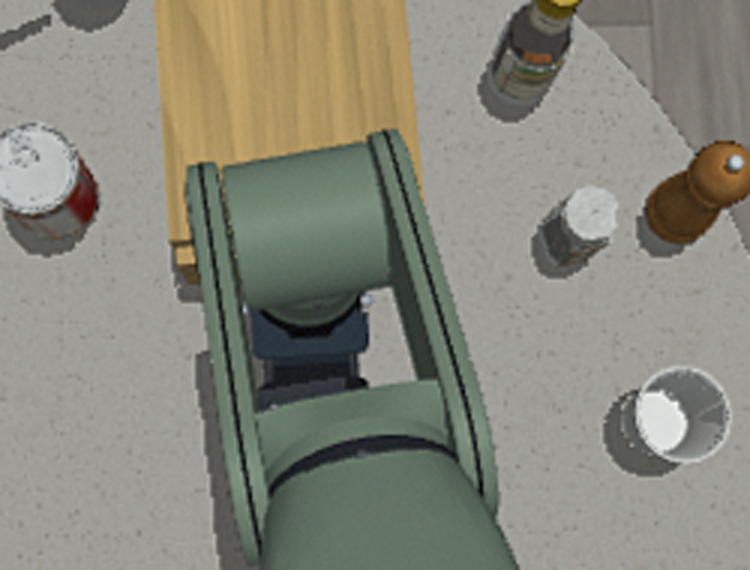

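step_arm:
  steps:
    - [0,0,0,0,0,-8,0.0]
    - [0,0,0,0,0,-12,0.0]
    - [0,0,0,0,0,-30,0.0]
    - [0,0,0,0,0,-40,0.3]
    - [0,0,0,30,-20,-20,0.3]
    - [0,0,0,50,-30,0,0.3]
    - [0,0,0,50,-30,0,0.3]
    - [0,0,0,50,-30,0,0.3]

```text
time_s: 6.5
ee_pos: [453.3, 286.2, 177.1]
ee_rot: [179.9, -0.1, 93.1]
force: [0.0, 1.2, 0.2]
gripper_width: 27.2
gripper_force: 0.0
```

Run:
```python
from h import *
t=Cam("top");s=Cam("side")
def crop(c,x,y,w=130,h=96,k=3): return cv2.resize(c.im[y:y+h,x:x+w],None,fx=k,fy=k,interpolation=cv2.INTER_CUBIC)
print(state()["ee_pos"],t.o,t.f,s.f)
a=cv2.imread("pics/top0.png")
o=np.hstack([crop(t,190,140),crop(s,190,140)])
cv2.imwrite("pics/d.png",o)
```

```text
[451.19096685 288.72108783 176.99519505] [ 431.63496787  109.55243283 1091.2469126 ] 428.0609413756161 382.7571642048947
```

View pics/d.png

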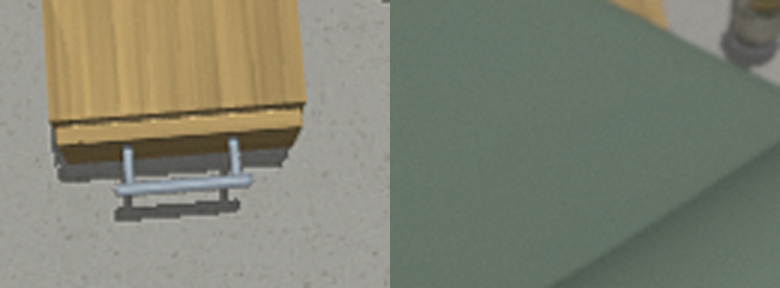

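The handle is unchanged, with ends at about (227.6,203.4) and (273.7,200) in the top view, so the bar was never between the pads. I'll compare where the fingertips appear with where the stated TCP projects.

Run:
```python
from h import *
t=Cam("top")
st=state();p=st["ee_pos"];print(p,st["ee_rot"],st["qpos"],st["gripper_width"])
k=4;x0,y0=90,170
o=cv2.resize(t.im[y0:y0+150,x0:x0+200],None,fx=k,fy=k,interpolation=cv2.INTER_CUBIC)
for dz,c in((0,(0,0,255)),(19,(0,255,255)),(79,(255,0,255))):
    q=(t.pix(p+[0,0,dz])-[x0,y0])*k;print(q);cv2.circle(o,tuple(int(v) for v in q),4,c,1)
cv2.imwrite("pics/e.png",o)
```

```text
[452.82130496 286.73324573 176.88446199] [ 1.79918356e+02 -5.17988862e-02  9.33716591e+01] [3.11078155e+01 1.50884240e+01 9.56085240e+01 8.39683186e-03
 6.92066817e+01 2.77332191e+01] 27.59025884557923
[311.1874014 348.8043487]
[304.03321075 348.04071596]
[279.3061857  345.40137257]
```

View pics/e.png

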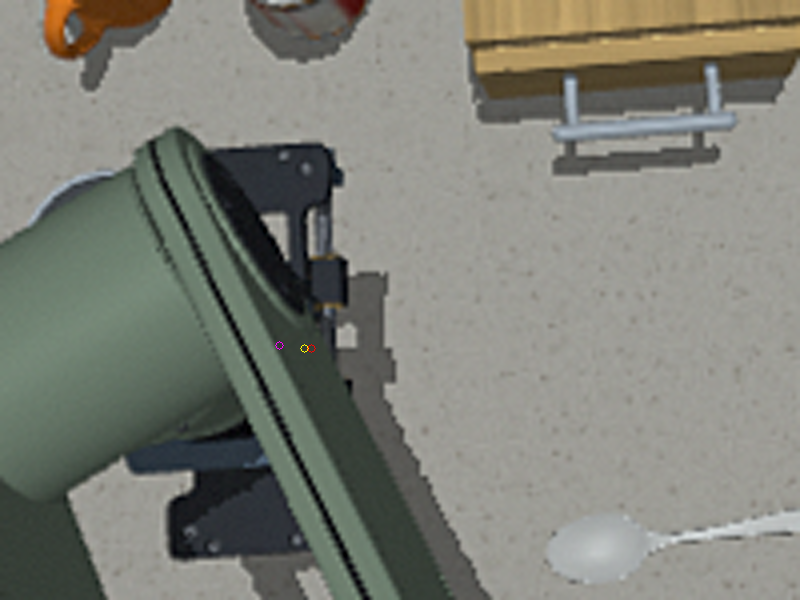

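The projected TCP at (311,349) matches the middle of the hand body (rows 145–557), so the camera and robot agree to about 4 mm in x and y. I'll check tip height from the shadows, using the handle and its shadow to get the light direction.

Run:
```python
from h import *
np.set_printoptions(precision=1,suppress=True)
t=Cam("top")
S=t.onz((90+(635+.5)/4-.5,170+158.5/4-.5),0);H=t.onz((90+645.5/4-.5,170+127.5/4-.5),82)
L=(S-H)/82;print(S,H,L)
p=np.array([452.8,286.7,176.9])
for dx in(-60,-27,-14,14,27,60):
    for z in (0,19,40,60,79):
        P=p+[dx,-16,z]; sh=P+L*P[2]; print(dx,z,(t.pix(sh)-[90,170])*4+1.5, end=" ")
    print()
# shadow mask right boundary per row in crop coordinates
im=t.im.astype(int).sum(2)/3
for r in range(232,275,2): print(r,(r-170)*4,[int(v) for v in im[r,168:196]])
```

```text
[576.  117.5   0. ] [583.7 110.8  82. ] [-0.1  0.1 -1. ]
-60 0 [367.6 481.3] -60 19 [365.  484.3] -60 40 [362.1 487.6] -60 60 [359.4 490.7] -60 79 [356.8 493.7] 
-27 0 [368.5 427. ] -27 19 [365.9 429.9] -27 40 [363.1 433.2] -27 60 [360.4 436.3] -27 79 [357.8 439.3] 
-14 0 [368.9 405.7] -14 19 [366.3 408.7] -14 40 [363.5 411.9] -14 60 [360.8 415. ] -14 79 [358.2 418. ] 
14 0 [369.6 360.3] 14 19 [367.1 363.2] 14 40 [364.3 366.4] 14 60 [361.6 369.5] 14 79 [359.  372.4] 
27 0 [370.  339.3] 27 19 [367.5 342.2] 27 40 [364.6 345.5] 27 60 [362.  348.5] 27 79 [359.4 351.4] 
60 0 [370.9 286.6] 60 19 [368.4 289.4] 60 40 [365.6 292.6] 60 60 [362.9 295.6] 60 79 [360.4 298.5] 
232 248 [153, 138, 78, 102, 87, 64, 112, 146, 150, 158, 157, 154, 154, 156, 155, 157, 152, 153, 154, 154, 155, 156, 155, 148, 153, 154, 141, 151]
234 256 [15, 39, 42, 43, 39, 45, 46, 35, 1, 59, 147, 162, 159, 153, 156, 156, 151, 153, 154, 155, 153, 153, 155, 157, 154, 154, 157, 153]
236 264 [22, 51, 54, 51, 50, 52, 54, 45, 12, 37, 154, 160, 160, 155, 159, 152, 148, 160, 160, 158, 158, 153, 151, 151, 153, 156, 154, 154]
238 2
[... 1773 characters left out ...]
80, 87, 87, 82, 72, 149, 158, 155, 157, 156, 153, 153]
266 384 [56, 59, 57, 59, 58, 55, 55, 56, 58, 62, 23, 84, 90, 89, 88, 88, 84, 84, 82, 153, 165, 157, 154, 153, 153, 158, 157, 155]
268 392 [58, 57, 56, 57, 58, 58, 57, 57, 57, 58, 55, 81, 89, 87, 88, 85, 88, 87, 77, 151, 159, 159, 159, 155, 152, 154, 155, 155]
270 400 [46, 58, 56, 59, 58, 60, 57, 58, 59, 56, 57, 52, 83, 90, 89, 88, 87, 89, 83, 75, 145, 160, 156, 154, 154, 152, 154, 154]
272 408 [65, 51, 55, 58, 57, 57, 55, 58, 59, 59, 54, 54, 52, 82, 87, 89, 89, 87, 86, 82, 138, 158, 154, 157, 150, 146, 151, 154]
274 416 [106, 66, 53, 54, 57, 57, 58, 56, 58, 57, 58, 55, 57, 52, 81, 89, 86, 89, 90, 87, 81, 74, 149, 160, 158, 154, 155, 156]
```

The images give no reason for the miss, so I'll probe. I'll close the fingers and lower them slowly onto the bar from above, which shows its real height.

step_arm:
  steps:
    - [0,0,0,-20,14,0,0]
    - [0,0,0,-37,25,0,0]
    - [0,0,0,-45,30,0,0]
    - [0,0,0,-40,27,0,0]
    - [0,0,0,-30,20,5,0]
    - [0,0,0,-10.4,7.8,20,0]
    - [0,0,0,0,0,30,0]
    - [0,0,0,0,0,20,0]

```text
time_s: 7.7
ee_pos: [587.8, 106.8, 99.7]
ee_rot: [-179.9, 0.0, 92.9]
force: [0.3, -0.2, 0.1]
gripper_width: 0.5
gripper_force: 0.0
```

step_arm:
  steps:
    - [0,0,0,0,0,0,0]
    - [0,0,0,0,0,3,0]
    - [0,0,0,0,0,3,0]
    - [0,0,0,0,0,3,0]
    - [0,0,0,0,0,2,0]
    - [0,0,0,0,0,2,0]
    - [0,0,0,0,0,2,0]
    - [0,0,0,0,0,1,0]

```text
time_s: 8.7
ee_pos: [587.3, 109.3, 84.6]
ee_rot: [-180.0, -0.0, 93.1]
force: [-0.1, -0.1, -0.3]
gripper_width: 0.5
gripper_force: 0.0
```

step_arm:
  steps:
    - [0,0,0,0,0,3,0]
    - [0,0,0,0,0,3,0]
    - [0,0,0,0,0,3,0]
    - [0,0,0,0,0,3,0]
    - [0,0,0,0,2,0,0]
    - [0,0,0,0,2,0,0]
    - [0,0,0,0,2,0,0]
    - [0,0,0,0,0,0,0]

```text
time_s: 9.7
ee_pos: [593.7, 109.6, 72.8]
ee_rot: [180.0, -0.0, 93.1]
force: [-0.3, 0.4, 0.0]
gripper_width: 0.4
gripper_force: 0.0
```

Run:
```python
from h import *
t=Cam("top")
st=state();p=st["ee_pos"];print(p,st["force"])
k=4;x0,y0=180,130
o=cv2.resize(t.im[y0:y0+140,x0:x0+180],None,fx=k,fy=k,interpolation=cv2.INTER_CUBIC)
cv2.imwrite("pics/f.png",o)
```

```text
[593.48978607 109.59203667  72.78062543] [ 0.12904282 -0.28058128  0.18195836]
```

View pics/f.png

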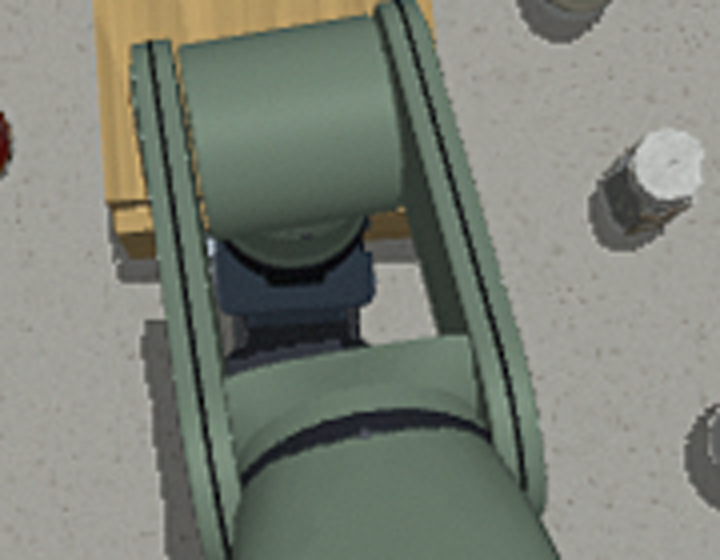

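There's still no contact, and the handle's left post at about (217,245) in the crop hasn't moved. I'll keep probing downward above the bar in small guarded steps.

step_arm:
  steps:
    - [0,0,0,0,-4,0,0]
    - [0,0,0,0,-3,2,0]
    - [0,0,0,0,0,2,0]
    - [0,0,0,0,0,2,0]
    - [0,0,0,0,0,2,0]
    - [0,0,0,0,0,2,0]
    - [0,0,0,0,0,2,0]
    - [0,0,0,0,0,0,0]

```text
time_s: 10.75
ee_pos: [586.3, 109.2, 60.5]
ee_rot: [-180.0, -0.0, 93.1]
force: [-0.0, 0.7, 0.2]
gripper_width: 0.6
gripper_force: 0.0
```

Run:
```python
from h import *
np.set_printoptions(precision=1,suppress=True)
st=state();print(st["ee_pos"],st["force"],st["qpos"],st["effort"])
# height checks from original pictures: chest front top corners, tin/cup
t=Cam("top");s=Cam("side")
a,b=cv2.imread("pics/top0.png"),cv2.imread("pics/side0.png")
# feature matches between the two views, triangulated
g=[cv2.cvtColor(i,cv2.COLOR_BGR2GRAY) for i in(a,b)]
S=cv2.SIFT_create(contrastThreshold=0.01);k1,d1=S.detectAndCompute(g[0],None);k2,d2=S.detectAndCompute(g[1],None)
for m,n in cv2.BFMatcher().knnMatch(d1,d2,k=2):
    if m.distance<.75*n.distance:
        P,e=tri(t,k1[m.queryIdx].pt,s,k2[m.trainIdx].pt)
        if e<6: print(np.array(k1[m.queryIdx].pt),P,round(e,1))
```

```text
[586.3 109.2  60.5] [-0.   0.7  0.2] [ 9.4 26.1 96.8  0.  57.1  6.3] [ -0.  -45.2 -20.1   0.1   0.    0. ]
[  9.4 277.3] [413.3 705.   13.1] 2.1
[  9.8 266.2] [439.9 711.1   5.3] 3.3
[ 18.2 187.1] [630.2 679.9  53.5] 1.5
[ 19.7 270.6] [428.9 685.5   6.1] 3.1
[ 24.2 166.2] [678.7 662.1  68.7] 2.6
[ 29. 282.] [401.3 657.   12.9] 2.7
[ 30.3 265.8] [440.3 661.5   3.7] 2.7
[ 33.4 168.3] [673.5 640.6  67.1] 2.9
[ 36.4 286.3] [390.4 639.6  10.2] 2.9
[ 36.8 255.3] [465.7 644.8   8.5] 2.2
[ 39.5 260.4] [453.1 636.2  10.3] 2.2
[ 42.1 194.7] [621.9 650.6 -10.8] 1.4
[ 43.4 243.4] [494.8 630.8   8.7] 2.6
[ 43.4 243.4] [494.8 630.8   8.7] 2.6
[ 43.8 262.3] [448.4 626.3   8.6] 2.5
[ 43.8 262.3] [448.4 626.3   8.6] 2.5
[ 45.8 160.6] [692.4 611.8  67.5] 3.0
[ 46.3 246.3] [487.6 623.    8.1] 2.0
[ 46.7 271.2] [426.5 617.4  10.3] 3.6
[48.7 88.3] [815.8 546.2 213.9] 3.8
[ 50.4 308.7] [336.7 601.7  10. ] 2.9
[ 52.2 247.4] [484.8 608.1   8.7] 2.4
[ 57.1 262.3] [448.  594.    8.4] 2.9
[ 61.8 276.3] [413.5 581.9   3.5] 2.4
[ 80.2 266.6] [436.7 548.1 -20.1] 3.6
[160.6 108.9] [848.1 346.6   0.9] 4.5
[160.6 10
[... 177 characters left out ...]
1.7
[239.  118.1] [765.2 138.1 156.8] 4.7
[257.2 209.2] [576.6  96.6  -6.5] 3.6
[265.1 208. ] [579.5  75.7  -7.9] 3.0
[375.5 171. ] [ 673.1 -215.    -1.4] 3.7
[395.6 154.5] [ 673.4 -213.   165.9] 3.1
[400.3 146. ] [ 688.9 -220.4  180.7] 1.8
[431.3  36. ] [1548.6 -794.6 -861.6] 4.3
[441.5 149.5] [ 967.1 -799.  -872.9] 3.2
[448.1 283.5] [ 342.5 -769.4 -863.5] 1.1
[457.8 283.8] [ 341.5 -806.3 -850.9] 2.3
[463.6 287.2] [ 324.6 -844.7 -878.2] 1.2
[466.8 188.4] [ 778.6 -906.3 -881. ] 1.8
[473.6 262.8] [ 432.8 -891.6 -859.1] 2.1
[484.9 166. ] [ 873.6 -971.3 -825.6] 4.5
[486.  175.4] [  846.1 -1022.6  -910. ] 1.7
[487.2  43.1] [ 1511.5 -1074.4  -866. ] 4.0
[490.3  38.1] [ 1530.  -1083.6  -851.3] 5.0
```

step_arm:
  steps:
    - [0,0,0,0,0,2,0]
    - [0,0,0,0,0,2,0]
    - [0,0,0,0,0,2,0]
    - [0,0,0,0,0,2,0]
    - [0,0,0,0,0,0,0]
    - [0,0,0,0,0,0,0]
    - [0,0,0,0,0,0,0]
    - [0,0,0,0,0,0,0]

```text
time_s: 11.85
ee_pos: [588.9, 109.5, 59.2]
ee_rot: [179.6, -0.0, 93.1]
force: [-6.4, -1.5, 30.2]
gripper_width: 0.8
gripper_force: 15.2
```

Contact came at a reported z of about 59.5 with 30 N upward. The bar's top is at 87.5, so the real fingertips stand about 28 mm higher than the TCP says. I'll back off, open, and grasp with that correction: reported z about 44.

step_arm:
  steps:
    - [0,0,0,0,0,-8,0]
    - [0,0,0,0,0,-8,0.0]
    - [0,0,0,0,-2,-6,0.3]
    - [0,0,0,0,0,0,0.3]
    - [0,0,0,0,0,0,0.3]
    - [0,0,0,0,0,4,0.3]
    - [0,0,0,0,0,6,0.3]
    - [0,0,0,0,0,4,0.3]

```text
time_s: 12.85
ee_pos: [584.0, 109.1, 59.9]
ee_rot: [-179.9, 0.0, 93.1]
force: [-0.7, 0.5, 0.3]
gripper_width: 27.6
gripper_force: 0.0
```

step_arm:
  steps:
    - [0,0,0,0,0,3,0.3]
    - [0,0,0,0,0,2,0.3]
    - [0,0,0,0,0,2,0.3]
    - [0,0,0,0,0,2,0.3]
    - [0,0,0,0,0,0,0.3]
    - [0,0,0,0,0,0,0.3]
    - [0,0,0,0,0,0,0.3]
    - [0,0,0,0,0,0,0.3]

```text
time_s: 13.85
ee_pos: [584.4, 109.1, 51.8]
ee_rot: [180.0, -0.0, 93.1]
force: [-0.4, 0.2, -0.7]
gripper_width: 27.2
gripper_force: 0.0
```

step_arm:
  steps:
    - [0,0,0,0,0,3,0.3]
    - [0,0,0,0,0,3,0.3]
    - [0,0,0,0,0,1,0.3]
    - [0,0,0,0,0,0,0.0]
    - [0,0,0,0,0,0,0.0]
    - [0,0,0,0,0,0,0.0]
    - [0,0,0,0,0,0,0.0]
    - [0,0,0,0,0,0,0.0]
  force: 15

```text
time_s: 14.85
ee_pos: [584.6, 109.1, 44.8]
ee_rot: [180.0, -0.0, 93.1]
force: [1.6, -0.7, -0.7]
gripper_width: 10.2
gripper_force: 15.0
```

I have the bar, at 10.2 mm width. Now the pull along −y of the tool, about 166 mm.

step_arm:
  steps:
    - [0,0,0,0,-4,0,0]
    - [0,0,0,0,-10,0,0]
    - [0,0,0,0,-15,0,0]
    - [0,0,0,0,-18,0,0]
    - [0,0,0,0,-20,0,0]
    - [0,0,0,0,-20,0,0]
    - [0,0,0,0,-20,0,0]
    - [0,0,0,0,-18,0,0]

```text
time_s: 15.85
ee_pos: [457.5, 100.5, 44.8]
ee_rot: [-179.9, 0.2, 93.2]
force: [1.7, -6.7, 0.4]
gripper_width: 10.6
gripper_force: 15.0
```

step_arm:
  steps:
    - [0,0,0,0,-14,0,0]
    - [0,0,0,0,-10,0,0]
    - [0,0,0,0,-7,0,0]
    - [0,0,0,0,-4,0,0]
    - [0,0,0,0,-3,0,0]
    - [0,0,0,0,-3,0,0]
    - [0,0,0,0,-1,0,0]
    - [0,0,0,0,0,0,0]

```text
time_s: 16.85
ee_pos: [421.3, 98.1, 44.9]
ee_rot: [179.5, 0.2, 93.3]
force: [12.4, -10.0, -12.0]
gripper_width: 10.4
gripper_force: 15.0
```

step_arm:
  steps:
    - [0,0,0,0,1,0,0.3]
    - [0,0,0,0,2,0,0.3]
    - [0,0,0,0,0,0,0.3]
    - [0,0,0,0,0,-5,0.3]
    - [0,0,0,0,0,-20,0.3]
    - [0,0,0,0,0,-35,0.3]
    - [0,0,0,0,0,-40,0.4]
    - [0,0,0,20,-10,-35,0.5]

```text
time_s: 17.85
ee_pos: [409.8, 119.4, 181.5]
ee_rot: [179.9, -0.0, 93.0]
force: [0.9, 0.6, -0.5]
gripper_width: 43.6
gripper_force: 0.0
```

step_arm:
  steps:
    - [0,0,0,40,-20,0,0.5]
    - [0,0,0,50,-25,0,0.5]
    - [0,0,0,50,-25,0,0.5]
    - [0,0,0,50,-25,0,0.5]
    - [0,0,0,50,-25,0,0.5]
    - [0,0,0,50,-25,0,0.5]
    - [0,0,0,50,-25,0,0.5]
    - [0,0,0,30,-15,0,0.5]

```text
time_s: 18.85
ee_pos: [202.9, 480.9, 179.9]
ee_rot: [-180.0, -0.0, 93.2]
force: [0.2, -0.9, 0.8]
gripper_width: 45.9
gripper_force: 0.0
```

Run:
```python
from h import *
t=Cam("top");s=Cam("side")
cv2.imwrite("pics/top1.png",t.im);cv2.imwrite("pics/side1.png",s.im)
print(state()["ee_pos"],state()["time_s"])
def crop(c,x,y,w=100,h=150,k=4): return cv2.resize(c.im[y:y+h,x:x+w],None,fx=k,fy=k,interpolation=cv2.INTER_CUBIC)
cv2.imwrite("pics/g.png",np.hstack([crop(t,200,160),crop(s,200,160)]))
```

```text
[202.87815464 481.5034532  179.67541726] 18.95
```

View pics/g.png

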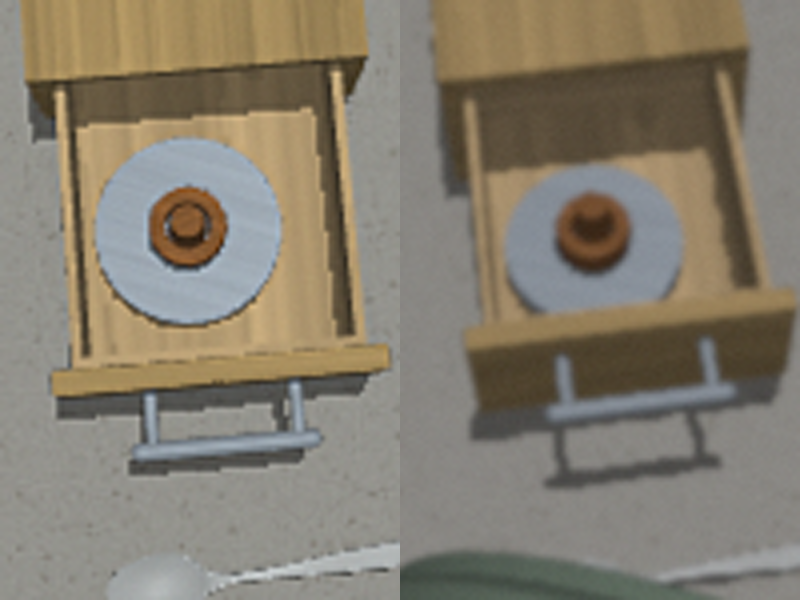

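The drawer is open. In the top view the knob top is at about (246.4,215.1) and the disc centre at about (246.8,217.6); in the side view the knob top is at about (247.6,212.9). I'll compute the knob position by triangulation, refined with colour masks, and refine the canister from the clean first pictures.

```bash
cat > /tmp/b.py <<'E'
from h import *
np.set_printoptions(precision=1,suppress=True)
t=Cam("top");s=Cam("side");q=lambda u,v,x0=200,y0=160:(x0+(u+.5)/4-.5,y0+(v+.5)/4-.5)
print("knob",tri(t,q(187,222),s,q(192,213)),t.onz(q(187,222),89),s.onz(q(192,213),89))
print("collar",t.onz(q(187.5,227.5),65),s.onz(q(193,231),65))
print("disc",t.onz(q(188.5,232),43),s.onz(q(194,240),43))
print("handle",t.onz(q(226.5,445),82),s.onz(q(241,403),82))
# lid steel disc mask (top): grey-blue within drawer -> cast contour on z=43, circle fit
def circ(c,pts,z):
    P=np.array([c.onz(p,z)[:2] for p in pts])
    for _ in range(8):
        x=np.linalg.lstsq(np.c_[2*P,np.ones(len(P))],(P**2).sum(1),rcond=None)[0];r=np.sqrt(x[2]+x[:2]@x[:2]);e=np.hypot(*(P-x[:2]).T)-r
        P=P[abs(e)<max(1.5*e.std(),.5)]
    return x[:2],r,len(P),e.std()
for c,n,(x0,y0,x1,y1) in((t,"top1",(222,190,274,245)),(s,"side1",(224,198,274,238))):
    im=cv2.imread(f"pics/{n}.png")[y0:y1,x0:x1].astype(int)
    m=((im[...,0]-im[...,2])>8).astype(np.uint8)
    h=cv2.convexHull(max(cv2.findContours(m,0,cv2.CHAIN_APPROX_NONE)[0],key=cv2.contourArea))[:,0]+[x0,y0]
    print(n,"disc hull",circ(c,h,43))
    o=((im[...,2]-im[...,0])>60)&(im[...,2]-im[...,1]>45)
    yy,xx=np.nonzero(o);
    if len(xx): print("orange",len(xx),xx.mean()+x0,yy.mean()+y0,xx.min()+x0,xx.max()+x0,yy.min()+y0,yy.max()+y0)
# canister rim: radial bright ring max from guessed centre projected on z=95
for c,n in((t,"top0"),(s,"side0")):
    g=cv2.cvtColor(cv2.imread(f"pics/{n}.png"),cv2.COLOR_BGR2GRAY).astype(np.float32)
    C=np.array([509,422.5])
    for it in range(4):
        pts=[]
        for a in np.radians(np.arange(0,360,6)):
            R=np.arange(42,54,.25);Q=np.array([c.pix([*(C+r*np.array([np.cos(a),np.sin(a)])),95]) for r in R],np.float32)
            v=cv2.remap(g,Q[:,0:1],Q[:,1:2],cv2.INTER_CUBIC)[:,0]
            i=v.argmax()
            if v[i]-np.median(v)>8 and 0<i<len(R)-1: pts.append(Q[i])
        x=circ(c,pts,95);C=x[0]
    print(n,"rim",x)
E
python3 /tmp/b.py
```

```text
knob (array([552.2, 123.1,  71.9]), np.float64(2.2936311188335523)) [550.1 121.7  89. ] [542.2 124.3  89. ]
collar [549.6 121.8  65. ] [543.1 124.3  65. ]
disc [549.3 121.4  43. ] [548.9 123.9  43. ]
handle [420.9 100.2  82. ] [418.2 102.5  82. ]
top1 disc hull (array([550.7, 122. ]), np.float64(56.735885244215545), 20, np.float64(0.21777578522136895))
orange 93 246.09677419354838 215.2688172043011 238 255 207 225
side1 disc hull (array([545.5, 124.2]), np.float64(55.44658247218296), 11, np.float64(0.23204560137994962))
top0 rim (array([511.1, 423.4]), np.float64(47.704931584088484), 42, np.float64(0.19814712787057898))
side0 rim (array([509.4, 426.5]), np.float64(48.482289195013045), 9, np.float64(0.13907046639571635))
```

The top view agrees with the robot at the handle (420.9 against 421.3), so I take the knob at about (550,122.5) and the canister at about (511,424). The knob's top is at 89 mm, so a reported z of 45, already shown safe, puts the real tips at about 73. Moving over the knob.

step_arm:
  steps:
    - [0,0,0,-20,17,0,0.45]
    - [0,0,0,-35,30,0,0.45]
    - [0,0,0,-43,37,0,0.45]
    - [0,0,0,-43,37,0,0.45]
    - [0,0,0,-43,37,0,0.45]
    - [0,0,0,-43,37,0,0.45]
    - [0,0,0,-43,37,0,0.45]
    - [0,0,0,-43,37,0,0.45]

```text
time_s: 20.05
ee_pos: [491.0, 178.0, 180.2]
ee_rot: [180.0, -0.0, 93.0]
force: [1.2, 0.4, -0.1]
gripper_width: 41.2
gripper_force: 0.0
```

step_arm:
  steps:
    - [0,0,0,-35,31,0,0.45]
    - [0,0,0,-20,18,5,0.45]
    - [0,0,0,-10,9,15,0.45]
    - [0,0,0,0,0,20,0.45]
    - [0,0,0,0,0,20,0.45]
    - [0,0,0,0,0,15,0.45]
    - [0,0,0,0,0,0,0.45]
    - [0,0,0,0,0,0,0.45]

```text
time_s: 21.05
ee_pos: [552.1, 119.5, 105.3]
ee_rot: [179.9, -0.0, 93.1]
force: [0.1, -0.4, 0.3]
gripper_width: 40.9
gripper_force: 0.0
```

step_arm:
  steps:
    - [0,0,0,3,-1.5,12,0.45]
    - [0,0,0,0,0,14,0.45]
    - [0,0,0,0,0,12,0.45]
    - [0,0,0,0,0,8,0.45]
    - [0,0,0,0,0,5,0.45]
    - [0,0,0,0,0,4,0.45]
    - [0,0,0,0,0,3,0.45]
    - [0,0,0,0,0,2,0.45]
  force: 30

```text
time_s: 22.05
ee_pos: [550.3, 122.3, 44.8]
ee_rot: [180.0, -0.0, 93.1]
force: [-0.1, -0.2, -0.1]
gripper_width: 41.1
gripper_force: 0.0
```

step_arm:
  steps:
    - [0,0,0,0,0,0,0]
    - [0,0,0,0,0,0,0]
    - [0,0,0,0,0,0,0]
    - [0,0,0,0,0,0,0]
    - [0,0,0,0,0,0,0]
    - [0,0,0,0,0,0,0]
    - [0,0,0,0,0,0,0]
    - [0,0,0,0,0,0,0]

```text
time_s: 23.05
ee_pos: [550.6, 122.3, 45.0]
ee_rot: [179.9, -0.0, 93.1]
force: [2.4, 0.0, 0.9]
gripper_width: 18.3
gripper_force: 30.0
```

Gripped the knob at 18.3 mm and 30 N. Lifting slowly.

step_arm:
  steps:
    - [0,0,0,0,0,-4,0]
    - [0,0,0,0,0,-8,0]
    - [0,0,0,0,0,-14,0]
    - [0,0,0,0,0,-20,0]
    - [0,0,0,0,0,-24,0]
    - [0,0,0,0,0,-24,0]
    - [0,0,0,0,0,-22,0]
    - [0,0,0,0,0,-14,0]

```text
time_s: 24.05
ee_pos: [550.4, 122.3, 176.6]
ee_rot: [179.9, -0.0, 93.1]
force: [0.3, 0.2, -2.5]
gripper_width: 17.9
gripper_force: 30.0
```

step_arm:
  steps:
    - [0,0,0,10,-1,0,0]
    - [0,0,0,20,-1.5,0,0]
    - [0,0,0,25,-2,0,0]
    - [0,0,0,25,-2,0,0]
    - [0,0,0,25,-2,0,0]
    - [0,0,0,25,-2,0,0]
    - [0,0,0,25,-2,0,0]
    - [0,0,0,25,-2,0,0]

```text
time_s: 25.05
ee_pos: [524.4, 303.2, 173.3]
ee_rot: [-179.9, 0.0, 93.2]
force: [0.4, -0.2, -2.7]
gripper_width: 17.9
gripper_force: 30.0
```

step_arm:
  steps:
    - [0,0,0,25,-2,0,0]
    - [0,0,0,25,-2,0,0]
    - [0,0,0,25,-2,0,0]
    - [0,0,0,23.6,-1.1,0,0]
    - [0,0,0,15,0,0,0]
    - [0,0,0,10,0,0,0]
    - [0,0,0,0,0,0,0]
    - [0,0,0,0,0,0,0]

```text
time_s: 26.05
ee_pos: [512.3, 423.5, 174.8]
ee_rot: [-180.0, 0.0, 93.1]
force: [-0.5, 0.2, -3.1]
gripper_width: 18.3
gripper_force: 30.0
```

Run:
```python
from h import *
np.set_printoptions(precision=1,suppress=True)
t=Cam("top");st=state();print(st["ee_pos"],st["ee_rot"],st["force"],st["gripper_width"])
cv2.imwrite("pics/top2.png",t.im)
# is canister still as at start? / lids silhouette: bright steel-blue mask not in first picture
d=np.abs(t.im.astype(int)-cv2.imread("pics/top0.png").astype(int)).sum(2)
p=t.pix([511,424,165]);print("expected disc px",p)
m=((t.im[...,0].astype(int)-t.im[...,2])>8)&(t.im.sum(2)>390)&(d>40)
n,l,s,c=cv2.connectedComponentsWithStats(m.astype(np.uint8))
for i in np.argsort(-s[1:,4])[:5]+1: print(s[i],c[i])
```

```text
[512.3 423.4 174.9] [180.    0.   93.1] [-0.  -0.6 -3.1] 18.146245755773442
expected disc px [105.4 230.8]
[117 207  15  18 154] [122.8 216.1]
[234 269  45   6  90] [255.5 270.9]
[106 211   3   8  21] [107.1 214.2]
[237 259   2  12  20] [237.6 264. ]
[273 256   3  12  20] [274.1 261.6]
```

The force change of −3.1 N matches both lids, about 0.3 kg. Descending to just above the rim; contact is expected near a reported z of 118 and seating near 104.

step_arm:
  steps:
    - [0,0,0,0.5,0,6,0]
    - [0,0,0,0,0,10,0]
    - [0,0,0,0,0,12,0]
    - [0,0,0,0,0,11,0]
    - [0,0,0,0,0,8,0]
    - [0,0,0,0,0,5,0]
    - [0,0,0,0,0,2,0]
    - [0,0,0,0,0,0,0]

```text
time_s: 27.1
ee_pos: [512.2, 424.9, 120.9]
ee_rot: [180.0, -0.0, 93.1]
force: [0.1, -0.3, -3.4]
gripper_width: 18.0
gripper_force: 30.0
```

step_arm:
  steps:
    - [0,0,0,0,0,1,0]
    - [0,0,0,0,0,1,0]
    - [0,0,0,0,0,1,0]
    - [0,0,0,0,0,1,0]
    - [0,0,0,0,0,1,0]
    - [0,0,0,0,0,1,0]
    - [0,0,0,0,0,0,0]
    - [0,0,0,0,0,0,0]

```text
time_s: 28.1
ee_pos: [512.1, 424.8, 114.8]
ee_rot: [180.0, -0.0, 93.1]
force: [0.5, -0.2, -3.0]
gripper_width: 17.9
gripper_force: 30.0
```

step_arm:
  steps:
    - [0,0,0,0,0,1,0]
    - [0,0,0,0,0,1,0]
    - [0,0,0,0,0,1,0]
    - [0,0,0,0,0,1,0]
    - [0,0,0,0,0,1,0]
    - [0,0,0,0,0,1,0]
    - [0,0,0,0,0,1,0]
    - [0,0,0,0,0,0,0]

```text
time_s: 29.1
ee_pos: [512.0, 424.7, 107.7]
ee_rot: [-180.0, 0.0, 93.1]
force: [-0.5, 0.7, -3.1]
gripper_width: 18.0
gripper_force: 30.0
```

step_arm:
  steps:
    - [0,0,0,0,0,1,0]
    - [0,0,0,0,0,1,0]
    - [0,0,0,0,0,0.5,0]
    - [0,0,0,0,0,0.5,0]
    - [0,0,0,0,0,0.5,0]
    - [0,0,0,0,0,0,0]
    - [0,0,0,0,0,0,0]
    - [0,0,0,0,0,0,0]

```text
time_s: 30.1
ee_pos: [512.1, 424.8, 104.3]
ee_rot: [180.0, -0.0, 93.1]
force: [-0.3, -0.0, -2.9]
gripper_width: 18.3
gripper_force: 30.0
```

step_arm:
  steps:
    - [0,0,0,0,0,0.5,0]
    - [0,0,0,0,0,0.5,0]
    - [0,0,0,0,0,0.5,0]
    - [0,0,0,0,0,0.5,0]
    - [0,0,0,0,0,0,0]
    - [0,0,0,0,0,0,0]
    - [0,0,0,0,0,0,0]
    - [0,0,0,0,0,0,0]

```text
time_s: 31.1
ee_pos: [512.3, 424.9, 103.9]
ee_rot: [179.9, -0.1, 93.1]
force: [-1.1, -2.5, 5.9]
gripper_width: 18.0
gripper_force: 30.0
```

Seated: contact came at 103.9 against an expected 104, with about 9 N net. Relaxing and releasing the knob.

step_arm:
  steps:
    - [0,0,0,0,0,-0.7,0]
    - [0,0,0,0,0,-0.5,0]
    - [0,0,0,0,0,0,0]
    - [0,0,0,0,0,0,0.8]
    - [0,0,0,0,0,0,0.8]
    - [0,0,0,0,0,0,0.8]
    - [0,0,0,0,0,0,0.8]
    - [0,0,0,0,0,0,0.8]

```text
time_s: 32.1
ee_pos: [512.1, 424.8, 103.3]
ee_rot: [-180.0, -0.0, 93.1]
force: [0.7, 0.4, -0.1]
gripper_width: 65.6
gripper_force: 0.0
```

step_arm:
  steps:
    - [0,0,0,0,0,4,0.8]
    - [0,0,0,0,0,5,0.8]
    - [0,0,0,0,0,5,0.8]
    - [0,0,0,0,0,4,0.8]
    - [0,0,0,0,0,3,0.8]
    - [0,0,0,0,0,2,0.8]
    - [0,0,0,0,0,2,0.8]
    - [0,0,0,0,0,0,0.8]

```text
time_s: 33.1
ee_pos: [512.0, 424.7, 78.4]
ee_rot: [-180.0, 0.0, 93.1]
force: [0.3, 0.2, 0.4]
gripper_width: 72.6
gripper_force: 0.0
```

step_arm:
  steps:
    - [0,0,0,0,0,0,0.6]
    - [0,0,0,0,0,0,0.56]
    - [0,0,0,0,0,0,0.54]
    - [0,0,0,0,0,0,0.52]
    - [0,0,0,0,0,0,0.5]
    - [0,0,0,0,0,0,0.4]
    - [0,0,0,0,0,0,0.2]
    - [0,0,0,0,0,0,0]
  force: 8

```text
time_s: 34.1
ee_pos: [512.2, 424.8, 78.6]
ee_rot: [180.0, -0.0, 93.1]
force: [1.0, -1.2, 0.9]
gripper_width: 48.3
gripper_force: 8.0
```

step_arm:
  steps:
    - [0,0,0,0,0,0,0]
    - [0,0,0,0,0,0,0]
    - [0,0,0,0,0,0,0]
    - [0,0,0,0,0,0,0]
    - [0,0,0,0,0,0,0]
    - [0,0,0,0,0,0,0]
    - [0,0,0,0,0,0,0]
    - [0,0,0,0,0,0,0]
  force: 20

```text
time_s: 35.1
ee_pos: [512.2, 424.8, 78.5]
ee_rot: [180.0, -0.0, 93.1]
force: [1.5, 0.6, 1.4]
gripper_width: 47.9
gripper_force: 20.0
```

Holding the collar at 47.9 mm. I'll lift slowly and check the weight: about 1.6 N means the outer lid alone.

step_arm:
  steps:
    - [0,0,0,0,0,-1,0]
    - [0,0,0,0,0,-1,0]
    - [0,0,0,0,0,-1,0]
    - [0,0,0,0,0,-2,0]
    - [0,0,0,0,0,-2,0]
    - [0,0,0,0,0,-2,0]
    - [0,0,0,0,0,0,0]
    - [0,0,0,0,0,0,0]

```text
time_s: 36.1
ee_pos: [512.0, 424.7, 87.4]
ee_rot: [-180.0, -0.0, 93.1]
force: [0.3, 0.4, -1.4]
gripper_width: 47.7
gripper_force: 20.0
```

Only the outer lid is coming up. Continuing to about 100 mm.

step_arm:
  steps:
    - [0,0,0,0,0,-3,0]
    - [0,0,0,0,0,-4,0]
    - [0,0,0,0,0,-5,0]
    - [0,0,0,0,0,-6,0]
    - [0,0,0,0,0,-7,0]
    - [0,0,0,0,0,-8,0]
    - [0,0,0,0,0,-9,0]
    - [0,0,0,0,0,-10,0]

```text
time_s: 37.1
ee_pos: [512.1, 424.7, 140.2]
ee_rot: [180.0, -0.0, 93.1]
force: [0.3, -0.2, -1.6]
gripper_width: 47.9
gripper_force: 20.0
```

step_arm:
  steps:
    - [0,0,0,0,0,-10,0]
    - [0,0,0,0,0,-10,0]
    - [0,0,0,0,0,-8,0]
    - [0,0,0,0,0,-6,0]
    - [0,0,0,0,0,-3,0]
    - [0,0,0,0,0,-2,0]
    - [0,0,0,0,0,0,0]
    - [0,0,0,0,0,0,0]

```text
time_s: 38.1
ee_pos: [512.0, 424.7, 178.2]
ee_rot: [-180.0, 0.0, 93.1]
force: [-0.4, 0.3, -2.0]
gripper_width: 48.2
gripper_force: 20.0
```

Run:
```python
from h import *
t=Cam("top");s=Cam("side");st=state();print(st["ee_pos"],st["ee_rot"],st["force"],st["gripper_width"],st["time_s"])
print("disc edge px",t.pix([512,424,199]),s.pix([512,424,199]),"knob top",t.pix([512,424,148]),s.pix([512,424,148]))
def crop(c,x,y,w=130,h=150,k=3): return cv2.resize(c.im[y:y+h,x:x+w],None,fx=k,fy=k,interpolation=cv2.INTER_CUBIC)
cv2.imwrite("pics/last.png",np.hstack([crop(t,60,160),crop(s,60,160)]))
```

```text
[511.97785188 424.68658255 178.21179904] [-1.79980787e+02  1.07542183e-02  9.31105018e+01] [ 1.09584197 -0.45766593 -0.3475428 ] 48.27876960806886 38.2
disc edge px [ 99.89769942 229.00762946] [108.21178301 207.44242226] knob top [108.05287376 231.00009548] [115.60732679 219.05832343]
```

View pics/last.png

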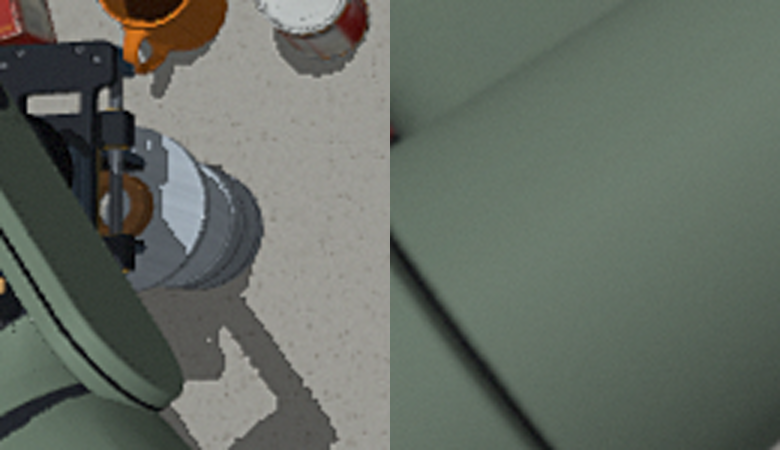

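In the top view the outer lid's disc is held at about (150,205) in the crop. Its collar hole is empty, and the inner lid sits on the canister below and to the right, at about (230,225). Force, width and tilt all fit the outer lid alone, raised 99.7 mm.

```bash
python3 -c "
from workcell import *
print(job_done())"
```

```text
the job is handed in; nothing more can be done
None
```

The drawer is open, both lids were seated on the canister, and I handed in holding the outer lid level about 100 mm above it, with the inner lid left seated, at about 38 s; while locating the handle I pressed the shut fingertips onto its bar once, with about 30 N.

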